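# Tape the length of the chocolate slab on the sloping stand

### The job

Take the length of the chocolate slab on the sloping stand: hook the tape measure's end over the slab's upper edge, draw the tape down the slab until its case is just past the lower edge, and set the case down flat on the white board with the blade lying straight along the slab. Then push the thumb lock fully down so that the reading stays, and leave the tape lying there, hooked and locked. Leave the kitchen timer and the bowl where they are.

Things in the scene. Friction and masses are not known exactly. Their poses are not given: they have to be found in the camera images.
- tape: Tape measure: dark rubber case, steel side discs, upright on its base, 0.45 kg. 88 mm long (x -44 to 44), 36 thick (y), 76 high. Origin: centre of the base's underside; x forward (blade's way), z up. Flat base x -44 to 34; the chin rises from there to x 44, z 10. Grip the flat sides at x -40 to 10. Stiff steel blade 22 wide, underside z 11, runs out along x up to 240 mm; spring pulls back 2.3 to 2.8 N.
- tape_mouth (a point): The mouth of the case, at x 44, z 11 mm in the frame of tape (blade's underside). Its distance from tape_hook grows as the blade runs out. On the sloping board spring and weight nearly balance: a case let go there stays where it is put.
- tape_hook (a point): The blade's end hook: claw 20 mm wide, 2 thick, square to the blade, from z 11 down to z 1 mm in the frame of tape. Point: lower tip of the claw's inner face (towards the case); x 46 with the blade drawn in (start), so the flat base ends 12 mm behind it. To catch an edge then, pitch the case 30 to 40 degrees nose-down against the surface: the claw's tip is lowest.
- tape_lock (a joint): Thumb lock: grey thumb piece on the case's steep front. 0 = up (free, start), 0.0095 m = fully down (locked). Slides along (0.37, 0, -0.93) in the frame of tape, takes about 6 N, stays where it is left, and brakes the blade when down. Can be pushed by pressing closed fingers on its top, square to the board.
- tape_lock_top (a point): Middle of the flat top of the thumb piece (15 mm along x, 20 wide); with the lock up it lies at x 30.5, y 0, z 76 mm in the frame of tape, level with the case's roof, which ends at x 20.
- slab: Dark chocolate slab 200 x 150 x 10 mm, fixed on the sloping white board. Origin: middle of its underside, on the board's surface. x up the slope along the slab, y across, z square to the board (25 deg from vertical). Upper edge x 100, lower edge x -100 mm. Board: z 0, 220 wide, x -230 to 115. Two steel lugs 8 high below the lower edge (x -110 to -100, y +-44 to 66); the case fits between.
- timer: White kitchen timer, 34 x 70 mm, 66 mm high, standing on the table; not to be moved. Origin: centre of its underside.
- bowl: Steel mixing bowl, 170 mm across, 75 mm high; not to be moved. Origin: centre of its underside.
There are look-alikes about, which are no part of the job. Several things look just like the tape: the one meant starts farthest to the robot's right.

How it is judged:
By the outcome, as a careful person would: the job done as asked, in the order asked, and still so for the second after the job is handed in, with the robot touching nothing.
It also fails if it takes over 64 s, if anything falls off the work surface, if the arm or the gripper's body presses on something with over 40 N, if the wrist force passes 120 N, or if a joint passes its speed limit or range.

### The arm

A 6-joint arm with a two-finger parallel gripper is mounted at the origin on the work surface. World frame = base frame: x ahead of the robot, y to its left, z up, the work surface at z = 0. Lengths are in m, angles in degrees, forces in N, time in s.
With the tool pointing down it reaches from about 0.375 to 0.75 m from the base axis. Payload 9 kg.
Tool frame: the origin (TCP) lies between the finger pads; the fingertips stand 19 mm ahead of it and the grasp point (between the pads) is the TCP (env.tip_reach is the distance from the TCP to the fingertips, in m); z points along the fingers, y is the direction in which the jaws open and shut (so a half turn about z gives the same grasp; the last joint's range is limited). The gripper opens to 85 mm and grips with 20 to 120 N. Pads are 22 mm wide; open, the fingers measure 114 mm over their backs; the gripper's body (76 mm by 85 mm) begins 54 mm behind the grasp point. The pads swing forward as they close: fully open they stand 13 mm farther back than shut.
Start: joints at [60.923, 5.964, 5.575, 89.605, 0, 77.527], TCP at [0.171, 0.575, 0.25] pointing down, gripper open.
Joint ranges: [-171.21, 171.21], [-48.23, 106.86], [-62.78, 66.21], [-105.2, 120.99], [-86.42, 89.51], [-180, 180]. Speed limits (degrees/s): [127.2, 127.2, 147.25, 180, 180, 180].

### API

Orientations are given as a 3x3 rotation matrix whose columns are the frame's x, y, z axes.
In Python, from rig import env gives the robot as it stands.
- The arm moves only by the tool move_arm, never from a script. Its argument "commands" is a list of rows, each a list of 7 numbers: the turn, a rotation vector about the world's x, y, z in units of 0.15 rad (1.0 is 0.15 rad), then the shift along the world's x, y, z in units of 40 mm (1.0 is 40 mm), then the opening, from 0 (shut) to 1 (fully open). A call has 1 to 20 rows; each row shifts and turns the pose as measured when the row begins; what a row does not reach is not made up. A row lasts 1/10 s, in which the tool goes at most 50 mm and 8.59 degrees, less where a joint would pass 70% of its speed; a pose out of reach is approached as far as the arm can. A call with a number of a shift or a turn outside -1 to 1 is refused whole. A call with a gripper value outside its range is refused whole. The fingers move at their own pace and stop on an object; the grip force is fixed at half the most. Time passes only in rows, so rows that do not move let the fingers close. It gives the time, the measured TCP pose, the force and the opening at its end, in the units of the state.
- env.read_state(): the state, without advancing time (a new reading comes with each control period).
- env.read_camera(name): name is "scene" or "side" or "wrist"; returns (picture, depth): 400x640x3 uint8, red, green, blue; 400x640 float32, m along the optical axis (not along the pixel's ray), 0 where there is no reading.
- env.camera_info(name): a dict with "camera_matrix" (3x3 intrinsics, pixels), "dist" ([k1, k2, p1, p2, k3] as OpenCV has them; the pictures are not rectified), "T" (4x4, takes a point from camera to world coordinates). Camera axes: x right, y up, looking along -z (the intrinsics and any distortion apply to the point x, -y, -z); pixel columns grow to the right and rows downward; lengths in m; the calibration is good to about 2 mm. A picture is of the moment at which its call begins: read the wrist's pose just before it. camera_info takes no time and is no camera call; for the wrist camera it gives the pose at the moment of the call.
- env.close_job(): hands the job in, once; it reports no verdict.
The state is a dict: "clock": time; "q": joint angles; "joint_vel": joint speeds; "joint_efforts": joint torques, N m; "position": TCP position; "eef_rot": TCP orientation; "force": force on the tool from outside, world axes, zero at the start; "ft_torque": the same for the moment, N m; "opening": finger opening in m.
Only numpy, scipy, OpenCV 4.12 (cv2) and the standard library are available. Lean on these libraries where they do the work, as an engineer would, in place of code of your own. Each camera call takes 0.05 s, during which the arm holds its last target. There are 200 camera calls.

## Working session

There is one attempt and no reset: what is moved stays moved. The work goes in short steps, Python scripts to look and compute and a tool call to move; the robot and the scene stay as the last step left them, time stands still between calls to the robot, and variables do not carry over. Pictures are saved under pics/ and viewed, about 8 in all and at most 12, crops included, and the job is handed in when it is done.

Besides the shell and the picture viewer there is one more tool, called after ">>>" in YAML: its name, and indented under it one key for each argument. move_arm: Moves the arm, as the interface text tells. Its arguments: {"type":"object","properties":{"commands":{"type":"array"}},"required":["commands"]}

```bash
ls; mkdir -p pics
cat > h.py <<'E'
import numpy as np, cv2
from rig import env
def snap(n):
    info=env.camera_info(n); im,d=env.read_camera(n); return im[:,:,::-1].copy(),d,info
def pts(info,uv,d):
    """pixels + depth -> world"""
    uv=np.float64(uv).reshape(-1,1,2); K=np.array(info["camera_matrix"]);T=np.array(info["T"])
    n=cv2.undistortPoints(uv,K,np.array(info["dist"],float)).reshape(-1,2); d=np.asarray(d,float).reshape(-1,1)
    p=np.hstack([n[:,:1]*d,-n[:,1:]*d,-d]); return p@T[:3,:3].T+T[:3,3]
def cloud(info,d):
    v,u=np.mgrid[:d.shape[0],:d.shape[1]]; return pts(info,np.stack([u,v],-1).reshape(-1,2),d.reshape(-1)).reshape(*d.shape,3)
def proj(info,P):
    T=np.array(info["T"]); p=(np.atleast_2d(P)-T[:3,3])@T[:3,:3]; p=p*[1,-1,-1]
    return cv2.projectPoints(p,np.zeros(3),np.zeros(3),np.array(info["camera_matrix"]),np.array(info["dist"],float))[0].reshape(-1,2)
E
python3 - <<'E'
from h import *
for n in("scene","side"):
    im,d,i=snap(n); cv2.imwrite(f"pics/{n}0.png",im); np.savez(f"{n}0.npz",im=im,d=d,T=i["T"],camera_matrix=i["camera_matrix"],dist=i["dist"]); print(n,np.round(i["T"],3).tolist())
print(env.read_state(), env.tip_reach)
E
```

```text
pics
scene [[0.852, -0.32, 0.414, 0.901], [0.524, 0.51, -0.682, -0.747], [0.007, 0.798, 0.602, 0.777], [0.0, 0.0, 0.0, 1.0]]
side [[0.908, 0.242, -0.343, 0.044], [-0.42, 0.524, -0.741, -0.902], [-0.0, 0.817, 0.577, 0.822], [0.0, 0.0, 0.0, 1.0]]
{'clock': 0.1, 'q': array([6.09206105e+01, 5.99647432e+00, 5.53380045e+00, 8.96038437e+01,
       1.31465010e-04, 7.75269745e+01]), 'joint_vel': array([-0.05104277, -0.04106835,  0.12046356, -0.05168718,  0.102464  ,
       -0.04074969]), 'joint_efforts': array([ 6.85587336e-03, -5.58208895e+01,  5.04718745e+01,  1.32049236e-02,
       -2.92070363e-04, -2.62717941e-05]), 'position': array([0.17133698, 0.57474901, 0.24960896]), 'eef_rot': array([[-9.58290764e-01,  2.85794490e-01, -5.66251876e-04],
       [ 2.85794939e-01,  9.58290262e-01, -1.01349460e-03],
       [ 2.52982486e-04, -1.13305443e-03, -9.99999326e-01]]), 'force': array([-0.20508776, -0.23655365, -0.82028721]), 'ft_torque': array([0.04703585, 0.0073874 , 0.0443967 ]), 'opening': 0.08539017137644868} 0.019
```

View pics/scene0.png

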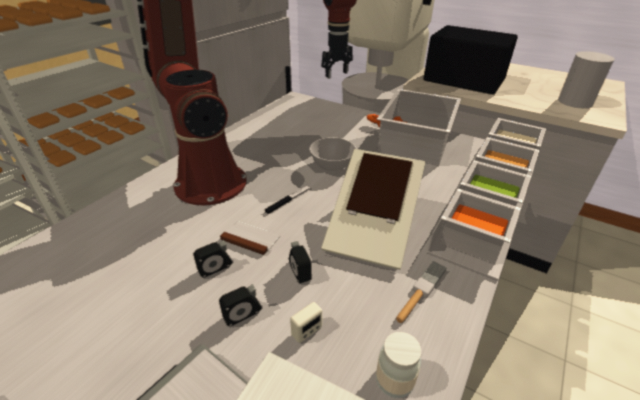

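View pics/side0.png

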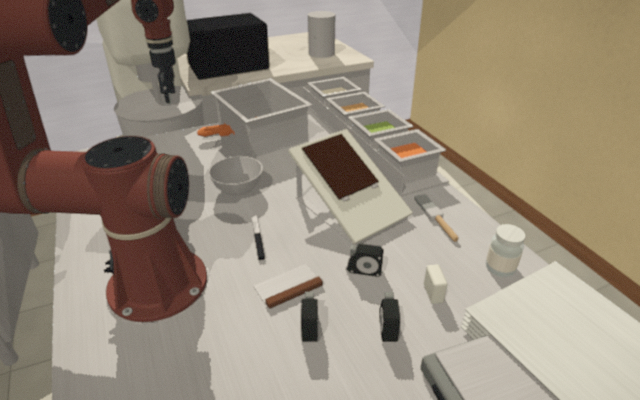

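The scene view shows three tape look-alikes, at pixels (213,258), (240,304) and (300,261). The slab is at (380,187), the timer at (307,322) and the bowl at (331,152). Next I'll measure their world positions.

```bash
cat > m.py <<'E'
from h import *
for n,boxes in(("scene",dict(A=(190,240,235,280),B=(215,285,265,328),C=(285,238,318,285),timer=(288,300,326,345),bowl=(308,135,358,178))),("side",dict(C=(345,240,387,278),B=(376,295,404,345),A=(298,295,322,345),timer=(420,262,450,306),bowl=(205,155,266,200)))):
    z=np.load(f"{n}0.npz"); P=cloud(z,z["d"]); im=z["im"]; ok=z["d"]>0
    for k,(a,b,c,e) in boxes.items():
        q=P[b:e,a:c][ok[b:e,a:c]]; q=q[(q[:,2]>.012)]
        top=q[q[:,2]>np.percentile(q[:,2],97)-.012]
        r=cv2.minAreaRect(q[:,:2].astype(np.float32)*1000)
        print(n,k,len(q),"zmax",q[:,2].max().round(3),"mean",q.mean(0).round(3),"top",top.mean(0).round(3),"rect",np.round(r[0]),np.round(r[1]),round(r[2],1))
    hsv=cv2.cvtColor(im,cv2.COLOR_BGR2HSV); m=(im.max(2)<75)&ok&(P[...,0]>.3)&(P[...,2]>.04)&(P[...,2]<.4)
    m[:, :]&=(np.indices(m.shape)[0]>125)&(np.indices(m.shape)[0]<225)
    N,L,S,_=cv2.connectedComponentsWithStats(m.astype(np.uint8)); j=1+S[1:,4].argmax()
    print(S[j]); mm=cv2.erode((L==j).astype(np.uint8),np.ones((3,3)))>0
    q=P[mm]; c=q.mean(0); u,s,vt=np.linalg.svd(q-c); nrm=vt[2]*np.sign(vt[2,2]); print("slab c",c.round(4),"n",nrm.round(4),"tilt",np.degrees(np.arccos(nrm[2])).round(2),"resid",(s[2]/len(q)**.5).round(4))
    # full-mask contour -> rays on slab plane
    cnt=max(cv2.findContours((L==j).astype(np.uint8),cv2.RETR_EXTERNAL,cv2.CHAIN_APPROX_NONE)[0],key=len).reshape(-1,2)
    h=cv2.convexHull(cnt); o=np.array(z["T"])[:3,3]; f=pts(z,h.reshape(-1,2),np.ones(len(h)))-o
    X=o+f*(((c-o)@nrm)/(f@nrm))[:,None]
    ex=-np.array([nrm[0],nrm[1],0]); ex-=nrm*(ex@nrm); ex/=np.linalg.norm(ex); ey=np.cross(nrm,ex)
    uv=np.c_[(X-c)@ex,(X-c)@ey]; r=cv2.minAreaRect((uv*1000).astype(np.float32)); ctr=c+ex*r[0][0]/1000+ey*r[0][1]/1000
    print("ex",ex.round(4),"ey",ey.round(4),"rect",np.round(r[1],1),round(r[2],2),"topcentre",ctr.round(4),"origin",(ctr-.01*nrm).round(4))
z=np.load("scene0.npz");s=np.load("side0.npz")
a=cv2.resize(z["im"][230:340,180:345],None,fx=3,fy=3,interpolation=2);b=cv2.resize(s["im"][235:350,290:410],None,fx=2.5,fy=2.5,interpolation=2)
H=max(a.shape[0],b.shape[0]);c=np.zeros((H,a.shape[1]+b.shape[1],3),np.uint8);c[:a.shape[0],:a.shape[1]]=a;c[:b.shape[0],a.shape[1]:]=b
cv2.imwrite("pics/crop1.png",c);print(c.shape)
E
python3 m.py
```

```text
scene A 886 zmax 0.078 mean [ 0.303 -0.293  0.052] top [ 0.297 -0.291  0.073] rect [ 295. -259.] [144.  67.] 88.1
scene B 1087 zmax 0.078 mean [ 0.46  -0.368  0.054] top [ 0.454 -0.366  0.073] rect [ 455. -357.] [92. 40.] 64.1
scene C 658 zmax 0.079 mean [ 0.507 -0.189  0.057] top [ 0.502 -0.181  0.073] rect [ 497. -177.] [38. 86.] 55.0
scene timer 823 zmax 0.069 mean [ 0.613 -0.324  0.051] top [ 0.61  -0.32   0.064] rect [ 609. -317.] [70. 35.] 72.2
scene bowl 1334 zmax 0.174 mean [0.327 0.306 0.064] top [0.462 0.183 0.157] rect [347. 244.] [164. 360.] 27.7
[ 347  154   65   67 2979]
slab c [0.576  0.1231 0.1299] n [ 0.0871 -0.4121  0.907 ] tilt 24.91 resid 0.0018
ex [-0.1876  0.8873  0.4212] ey [-0.9784 -0.2068  0.    ] rect [199.1 145.7] 0.22 topcentre [0.5746 0.1258 0.1313] origin [0.5737 0.1299 0.1222]
side C 988 zmax 0.081 mean [ 0.487 -0.181  0.052] top [ 0.493 -0.179  0.075] rect [ 514. -139.] [127.  92.] 53.8
side B 841 zmax 0.08 mean [ 0.439 -0.376  0.059] top [ 0.445 -0.368  0.075] rect [ 450. -358.] [90. 38.] 64.1
side A 768 zmax 0.08 mean [ 0.282 -0.305  0.061] top [ 0.286 -0.295  0.075] rect [ 288. -291.] [77. 37.] 65.6
side timer 641 zmax 0.071 mean [ 0.596 -0.325  0.05 ] top [ 0.6   -0.32   0.065] rect [ 603. -315.] [72. 35.] 72.3
side bowl 1480 zmax 0.08 mean [0.304 0.344 0.048] top [0.301 0.337 0.07 ] rect [301. 326.] [166. 171.] 7.1
[ 303  135   75   64 2446]
slab c [0.5669 0.1245 0.1328] n [ 0.0926 -0.4041  0.91  ] tilt 24.49 resid 0.0021
ex [-0.2032  0.887   0.4146] ey [-0.9747 -0.2233  0.    ] rect [146.  197.1] 89.04 topcentre [0.568  0.1263 0.1335] origin [0.5671 0.1304 0.1244]
(330, 795, 3)
```

View pics/crop1.png

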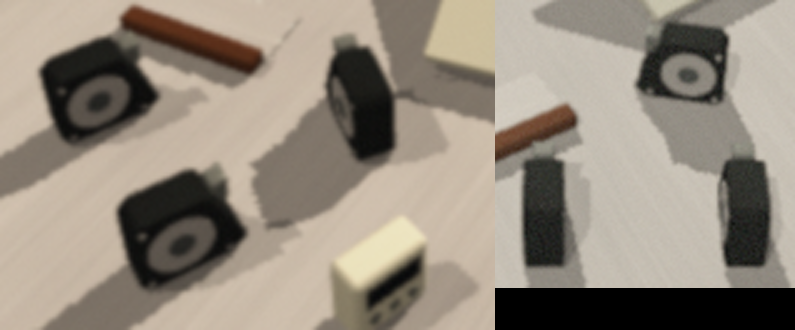

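Tape B, at scene pixel (240,304), has the smallest y: -0.36, against -0.29 for A (213,258) and -0.18 for C (300,261). So B is the one I want. Its heading is about 64°. The slab's origin is about (0.570, 0.130, 0.123), its uphill heading 102° and its tilt 25°. I'll move over B now.

>>> move_arm:
  commands:
    - [0, 0, -0.8, 0.55, -0.85, 0.4, 1]
    - [0, 0, -0.8, 0.55, -0.85, 0.4, 1]
    - [0, 0, -0.8, 0.55, -0.85, 0, 1]
    - [0, 0, -0.8, 0.55, -0.85, 0, 1]
    - [0, 0, -0.8, 0.55, -0.85, 0, 1]
    - [0, 0, -0.8, 0.55, -0.85, 0, 1]
    - [0, 0, -0.8, 0.55, -0.85, 0, 1]
    - [0, 0, -0.8, 0.55, -0.85, 0, 1]
    - [0, 0, -0.8, 0.55, -0.85, 0, 1]
    - [0, 0, -0.8, 0.55, -0.85, 0, 1]
    - [0, 0, -0.8, 0.55, -0.85, 0, 1]
    - [0, 0, -0.8, 0.55, -0.85, 0, 1]
    - [0, 0, -0.8, 0.55, -0.85, 0, 1]
    - [0, 0, -0.8, 0.55, -0.85, 0, 1]

```text
clock: 1.5
position: [0.4829, 0.0808, 0.2768]
eef_rot: [[0.442, 0.897, -0.006], [0.897, -0.442, 0.005], [0.002, -0.007, -1.0]]
force: [-0.1, 0.9, 0.3]
opening: 0.0856
```

>>> move_arm:
  commands:
    - [0, 0, 0, -0.075, -0.94, 0, 1]
    - [0, 0, 0, -0.075, -0.94, 0, 1]
    - [0, 0, 0, -0.075, -0.94, 0, 1]
    - [0, 0, 0, -0.075, -0.94, 0, 1]
    - [0, 0, 0, -0.075, -0.94, 0, 1]
    - [0, 0, 0, -0.075, -0.94, 0, 1]
    - [0, 0, 0, -0.075, -0.94, 0, 1]
    - [0, 0, 0, -0.075, -0.94, 0, 1]
    - [0, 0, 0, -0.075, -0.94, -0.3, 1]
    - [0, 0, 0, -0.075, -0.94, -0.5, 1]
    - [0, 0, 0, -0.075, -0.94, -0.5, 1]
    - [0, 0, 0, -0.075, -0.94, -0.5, 1]
    - [0, 0, 0, 0, 0, 0, 1]

```text
clock: 2.8
position: [0.4421, -0.3928, 0.1965]
eef_rot: [[0.451, 0.892, -0.01], [0.892, -0.451, 0.008], [0.002, -0.012, -1.0]]
force: [-0.7, 0.7, 0.0]
opening: 0.0856
```

Run:
```python
from h import *
s=env.read_state();print(s["position"].round(4),s["eef_rot"].round(3).tolist(),s["q"].round(1))
im,d,i=snap("wrist");cv2.imwrite("pics/w1.png",im)
P=cloud(i,d);m=(d>0)&(np.linalg.norm(P[...,:2]-[.452,-.358],axis=2)<.09)&(P[...,2]>.055)&(P[...,2]<.09)
q=P[m];print(m.sum(),q.max(0).round(3));r=cv2.minAreaRect((q[:,:2]*1000).astype(np.float32));print(r)
```

```text
[ 0.4421 -0.3928  0.1965] [[0.451, 0.892, -0.01], [0.892, -0.451, 0.008], [0.002, -0.012, -1.0]] [-54.2   5.1  -0.9  84.7  -0.2  62.6]
3587 [ 0.48  -0.32   0.078]
((452.3197937011719, -360.80255126953125), (81.68998718261719, 36.64236831665039), 63.218284606933594)
```

View pics/w1.png

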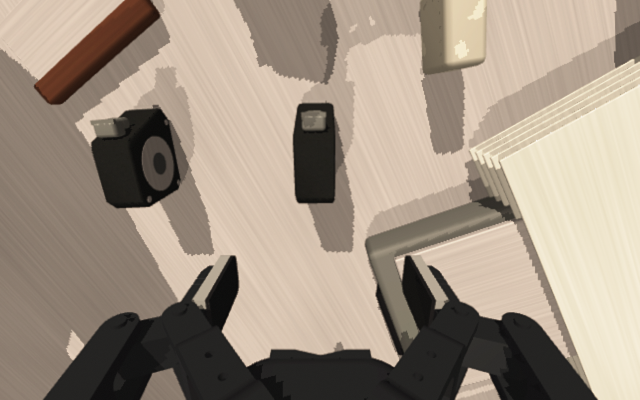

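The wrist view has the chosen tape at (315,152), with its thumb piece at the far end (315,118). Heading is 63.2° and the jaws line up with it. I'll descend and grip at tape x ≈ -14 mm.

>>> move_arm:
  commands:
    - [-0.05, -0.07, 0, 0.13, 0.55, -0.2, 0.8]
    - [0, 0, 0, 0, 0, -0.8, 0.8]
    - [0, 0, 0, 0, 0, -0.8, 0.8]
    - [0, 0, 0, 0, 0, -0.8, 0.8]
    - [0, 0, 0, 0, 0, -0.7, 0.8]
    - [0, 0, 0, 0, 0, -0.4, 0.8]
    - [0, 0, 0, 0, 0, 0, 0.8]

```text
clock: 3.55
position: [0.4504, -0.3634, 0.05]
eef_rot: [[0.446, 0.895, 0.006], [0.895, -0.446, -0.003], [0.0, 0.006, -1.0]]
force: [0.0, -0.6, 0.3]
opening: 0.068
```

>>> move_arm:
  commands:
    - [0, 0, 0, -0.07, -0.14, -0.2, 0.8]
    - [0, 0, 0, 0, 0, 0, 0]
    - [0, 0, 0, 0, 0, 0, 0]
    - [0, 0, 0, 0, 0, 0, 0]
    - [0, 0, 0, 0, 0, 0, 0]
    - [0, 0, 0, 0, 0, 0, 0]
    - [0, 0, 0, 0, 0, 0, 0]

```text
clock: 4.25
position: [0.4489, -0.3697, 0.0456]
eef_rot: [[0.445, 0.895, 0.008], [0.895, -0.445, -0.006], [-0.001, 0.01, -1.0]]
force: [-0.1, -0.1, -5.4]
opening: 0.0355
```

```bash
cat > plan.py <<'E'
from h import *
from scipy.spatial.transform import Rotation as Rn
a=np.radians(102.0);t=np.radians(25)
ex=np.array([np.cos(a)*np.cos(t),np.sin(a)*np.cos(t),np.sin(t)]);n=np.array([-np.cos(a)*np.sin(t),-np.sin(a)*np.sin(t),np.cos(t)])
S=np.c_[ex,np.cross(n,ex),n]; So=np.array([.5705,.130,.1233])
g=np.radians(63.2); Rg=np.array([[.445,.895,.008],[.895,-.445,-.006],[-.001,.010,-1]]); Rg=Rn.from_matrix(Rg).as_matrix()
Rt0=np.array([[np.cos(g),-np.sin(g),0],[np.sin(g),np.cos(g),0],[0,0,1]])
Rtt=Rg.T@Rt0            # tape in tool
G=np.array([-.0125,0,.0456])  # TCP in tape frame
def Rp(p): p=np.radians(p); return np.array([[np.cos(p),0,np.sin(p)],[0,1,0],[-np.sin(p),0,np.cos(p)]])
def tcp(tip,p,e,y=0):
    """slab-frame tip (x,z) m, nose-down pitch deg, extension m -> TCP pose"""
    R=S@Rp(p); O=So+S@np.array([tip[0],y,tip[1]])-R@np.array([.046+e,0,.001])
    return O+R@G, R@Rtt.T
def delta(pos,rot,st=None):
    st=st or env.read_state()
    w=Rn.from_matrix(rot@st["eef_rot"].T).as_rotvec()/.15; d=(pos-st["position"])/.04
    return np.r_[w,d].round(2)
def tape(st=None,e=0):
    """tape origin & tip in slab frame mm, pitch, yaw error"""
    st=st or env.read_state(); R=st["eef_rot"]@Rtt; O=st["position"]-R@G; T=O+R@np.array([.046+e,0,.001]); A=S.T@R
    return (S.T@(O-So)*1e3).round(1),(S.T@(T-So)*1e3).round(1),np.degrees([np.arcsin(-A[2,0]),np.arctan2(A[1,0],A[0,0]),np.arcsin(A[2,1])]).round(2)
E
python3 - <<'E'
from plan import *
for tip,p in(((.112,.06),38),((.108,.025),38),((.108,.004),38)):
    P,R=tcp(tip,p,0); print(P.round(3),delta(P,R))
E
```

```text
[0.564 0.159 0.282] [-1.53  0.2   4.49  2.89 13.21  5.9 ]
[0.562 0.169 0.248] [-1.53  0.2   4.49  2.83 13.48  5.07]
[0.56  0.178 0.229] [-1.53  0.2   4.49  2.78 13.7   4.59]
```

>>> move_arm:
  commands:
    - [0, 0, 0, 0, 0, 0.6, 0]
    - [0, 0, 0, 0, 0, 0.9, 0]
    - [0, 0, 0, 0, 0, 0.9, 0]
    - [0, 0, 0, 0, 0, 0.9, 0]
    - [-0.15, 0.02, 0.45, 0.2, 0.8, 0.9, 0]
    - [-0.15, 0.02, 0.45, 0.2, 0.9, 0.9, 0]
    - [-0.15, 0.02, 0.45, 0.2, 0.9, 0.6, 0]
    - [-0.15, 0.02, 0.45, 0.2, 0.9, 0, 0]
    - [-0.15, 0.02, 0.45, 0.2, 0.9, 0, 0]
    - [-0.15, 0.02, 0.45, 0.2, 0.9, 0, 0]
    - [-0.15, 0.02, 0.45, 0.2, 0.9, 0, 0]
    - [-0.15, 0.02, 0.45, 0.2, 0.9, 0, 0]
    - [-0.15, 0.02, 0.45, 0.2, 0.9, 0, 0]
    - [-0.15, 0.02, 0.45, 0.2, 0.9, 0, 0]
    - [0, 0, 0, 0.2, 0.9, 0, 0]
    - [0, 0, 0, 0.2, 0.9, 0, 0]
    - [0, 0, 0, 0.2, 0.8, 0, 0]
    - [0, 0, 0, 0.2, 0.6, 0, 0]
    - [0, 0, 0, 0, 0, 0, 0]

```text
clock: 6.15
position: [0.557, 0.1388, 0.2771]
eef_rot: [[-0.234, 0.971, 0.056], [0.946, 0.24, -0.217], [-0.224, 0.002, -0.975]]
force: [-0.7, -0.0, -5.7]
opening: 0.0354
```

```bash
cat > chk.py <<'E'
from plan import *
import sys
s=env.read_state(); print(s["position"].round(4),s["q"].round(0),"F",s["force"].round(1),"op",s["opening"].round(4)); print(*tape(s))
P,R=tcp((.110,.03),38,0); print(delta(P,R,s))
E
python3 chk.py
python3 - <<'E'
from plan import *
im,d,i=snap("wrist"); im2,d2,i2=snap("scene"); im3,d3,i3=snap("side")
np.savez("hook.npz",a=im,b=im2,c=im3)
s=env.read_state();O=s["position"]-s["eef_rot"]@Rtt@G;T=O+s["eef_rot"]@Rtt@np.array([.046,0,.001])
E1=So+S@np.array([[.1,0,.01],[.1,.075,.01],[.1,-.075,.01],[-.1,.075,.01],[-.1,-.075,.01]]).T.T[0] if 0 else [So+S@np.array(v) for v in([.1,.075,.01],[.1,-.075,.01],[-.1,-.075,.01],[-.1,.075,.01])]
out=[]
for I,inf in((im,i),(im2,i2),(im3,i3)):
    q=proj(inf,np.array(E1+[T])); 
    for k,(u,v) in enumerate(q): 
        if abs(u)<2000 and abs(v)<2000: cv2.drawMarker(I,(int(round(u)),int(round(v))),(0,0,255) if k<4 else (0,255,0),1,7,1)
    out.append((I,q[4]))
W=cv2.resize(out[0][0],(480,300))
c=lambda I,u,v:cv2.resize(I[max(v-60,0):v+90,max(u-60,0):u+90],(300,300),interpolation=2)
cv2.imwrite("pics/w2.png",np.vstack([np.hstack([W,np.zeros((300,120,3),np.uint8)]),np.hstack([c(im2,380,150),c(im3,330,150)])]))
E
```

```text
Traceback (most recent call last):
  File "chk.py", line 3, in <module>
    s=env.read_state(); print(s["position"].round(4),s["q"].round(0),"F",s["force"].round(1),"op",s["opening"].round(4)); print(*tape(s))
                                                                                                  ^^^^^^^^^^^^^^^^^^
AttributeError: 'float' object has no attribute 'round'
```

View pics/w2.png

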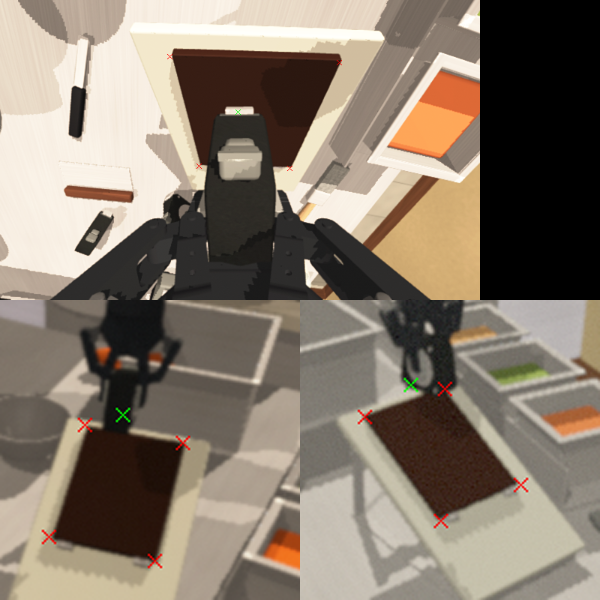

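The projected slab corners (red) sit on the slab in all three views. The hook tip (green) lands on the claw in the wrist view at (238,112), so the pose model holds. Moving on to the hooking approach.

```bash
sed -i 's/s\["opening"\].round(4)/s["opening"]/' chk.py; python3 chk.py
```

```text
[0.5567 0.1358 0.2776] [  7.   1.   3.  90. -13.  83.] F [-0.3 -0.  -5.2] op 0.03551002317314258
[54.7 12.7 92.6] [91.6 13.7 65.1] [37.95  1.66  0.85]
[ 0.   -0.04 -0.15  0.14  0.84 -0.6 ]
```

>>> move_arm:
  commands:
    - [0, -0.04, -0.15, 0.14, 0.5, 0, 0]
    - [0, 0, 0, 0, 0.34, -0.2, 0]
    - [0, 0, 0, 0, 0, -0.4, 0]
    - [0, 0, 0, 0, 0, 0, 0]
    - [0, 0, 0, 0, 0, 0, 0]

```text
clock: 6.8
position: [0.5616, 0.1667, 0.2527]
eef_rot: [[-0.204, 0.977, 0.055], [0.952, 0.212, -0.221], [-0.227, 0.008, -0.974]]
force: [0.6, -0.6, -4.9]
opening: 0.0354
```

```bash
sed -i 's/(.110,.03)/(.107,.006)/' chk.py; python3 chk.py
```

```text
[0.5616 0.1667 0.2527] [ 10.   4.   3.  88. -13.  88.] F [ 0.6 -0.6 -4.9] op 0.03541456185319063
[70.6  1.  57.7] [107.5   0.8  30.1] [38.06 -0.32 -0.08]
[ 0.01 -0.    0.03 -0.03  0.24 -0.55]
```

>>> move_arm:
  commands:
    - [0, 0, 0, 0, 0.1, -0.2, 0]
    - [0, 0, 0.03, 0, 0.1, -0.2, 0]
    - [0, 0, 0, -0.02, 0.04, -0.1, 0]
    - [0, 0, 0, 0, 0, 0, 0]
    - [0, 0, 0, 0, 0, 0, 0]

```text
clock: 7.3
position: [0.5608, 0.1763, 0.232]
eef_rot: [[-0.208, 0.976, 0.057], [0.951, 0.216, -0.22], [-0.228, 0.008, -0.974]]
force: [0.0, 0.3, -5.3]
opening: 0.0351
```

```bash
sed -i 's/(.107,.006)/(.107,.003)/' chk.py; python3 chk.py
```

```text
[0.5608 0.1763 0.232 ] [ 11.   4.   1.  86. -13.  89.] F [ 0.   0.3 -5.3] op 0.035124533275496736
[70.5 -0.1 35. ] [ 1.073e+02 -1.000e-01  7.400e+00] [ 3.807e+01 -3.000e-02 -2.000e-02]
[ 0.01  0.    0.   -0.01  0.04 -0.1 ]
```

>>> move_arm:
  commands:
    - [0, 0, 0, 0, 0.04, -0.08, 0]
    - [0, 0, 0, 0, 0, 0, 0]
    - [0, 0, 0, 0, 0, 0, 0]

```text
clock: 7.6
position: [0.561, 0.178, 0.2291]
eef_rot: [[-0.208, 0.976, 0.058], [0.951, 0.216, -0.22], [-0.228, 0.009, -0.974]]
force: [-0.2, -0.7, -4.9]
opening: 0.0357
```

```bash
python3 chk.py
python3 - <<'E'
from plan import *
im,d,i=snap("scene"); im3,d3,i3=snap("side"); w,dw,iw=snap("wrist")
c=lambda I,u,v,r,s:cv2.resize(I[max(v-r,0):v+r,max(u-r,0):u+r],(s,s),interpolation=2)
T=So+S@np.array([.1,0,.01]); u,v=proj(iw,T)[0].astype(int); print(u,v)
cv2.imwrite("pics/w3.png",np.hstack([c(w,u,v,60,400),c(im3,*proj(i3,T)[0].astype(int),30,400)]))
E
```

```text
[0.561  0.178  0.2291] [ 11.   5.   1.  86. -13.  89.] F [-0.2 -0.7 -4.9] op 0.03567017985296215
[70.8 -0.8 31.6] [107.6  -0.8   4.1] [38.08 -0.05 -0.06]
[ 0.01  0.01  0.   -0.02 -0.01 -0.03]
317 160
```

View pics/w3.png

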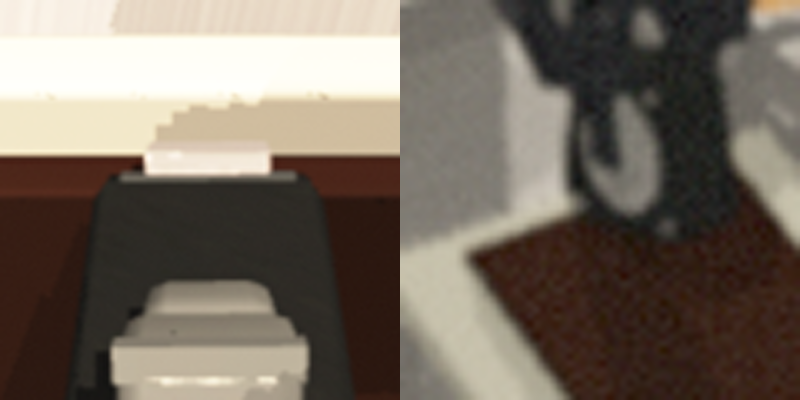

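The wrist crop shows the white claw past the slab's upper rim and over the board strip (crop pixel 207,160), with no contact yet. I'll pull down-slope to catch the edge.

>>> move_arm:
  commands:
    - [0, 0, 0, 0.03, -0.12, -0.06, 0]
    - [0, 0, 0, 0.03, -0.12, -0.06, 0]
    - [0, 0, 0, 0, 0, 0, 0]
    - [0, 0, 0, 0, 0, 0, 0]

```text
clock: 8.15
position: [0.5639, 0.1685, 0.2253]
eef_rot: [[-0.208, 0.976, 0.059], [0.952, 0.216, -0.217], [-0.225, 0.011, -0.974]]
force: [-1.3, 3.5, -3.3]
opening: 0.0352
```

```bash
python3 chk.py
```

```text
[0.5639 0.1685 0.2253] [ 10.   4.   0.  85. -13.  88.] F [-1.3  3.5 -3.3] op 0.03523191066024819
[60.3 -1.7 32.3] [97.2 -1.7  4.8] [37.93 -0.04 -0.15]
[-0.01  0.02 -0.   -0.09  0.23  0.06]
```

The force rose about 4 N along the slab, so the hook has caught. Planning the draw next: the pitch drops as the tape extends, so the claw stays hooked while the base clears the slab.

```bash
cat > draw.py <<'E'
from plan import *
import sys
def go(es,zt=.004,h=.009,y=-.0017,tx=.1,ps=None):
    s=env.read_state(); cur=(s["position"],s["eef_rot"]); print(s["position"].round(4),"F",s["force"].round(1))
    tot=np.zeros(6)
    for k,e in enumerate(es):
        p=min(38,np.degrees(np.arcsin(min(1,h/(.012+e))))) if ps is None else ps[k]
        P,R=tcp((tx,zt),p,e,y); dl=np.r_[Rn.from_matrix(R@cur[1].T).as_rotvec()/.15,(P-cur[0])/.04]; cur=(P,R); tot+=dl
        print(round(e*1e3),round(p,1),dl.round(2).tolist())
E
python3 -c "
from draw import *
go(np.array([6,10,15,21,28,36,46,58])/1e3)"
```

```text
[0.5639 0.1685 0.2253] F [-1.3  3.5 -3.3]
6 30.0 [0.9, 0.21, 0.0, 0.06, -0.26, -0.15]
10 24.1 [0.67, 0.14, 0.0, 0.05, -0.21, -0.16]
15 19.5 [0.53, 0.11, -0.0, 0.04, -0.2, -0.16]
21 15.8 [0.41, 0.09, -0.0, 0.04, -0.2, -0.15]
28 13.0 [0.32, 0.07, 0.0, 0.04, -0.2, -0.14]
36 10.8 [0.25, 0.05, -0.0, 0.05, -0.21, -0.14]
46 8.9 [0.21, 0.05, -0.0, 0.05, -0.25, -0.15]
58 7.4 [0.18, 0.04, 0.0, 0.06, -0.29, -0.17]
```

>>> move_arm:
  commands:
    - [0.45, 0.1, 0, 0.03, -0.13, -0.08, 0]
    - [0.45, 0.1, 0, 0.03, -0.13, -0.07, 0]
    - [0.34, 0.07, 0, 0.03, -0.11, -0.08, 0]
    - [0.33, 0.07, 0, 0.02, -0.1, -0.08, 0]
    - [0.53, 0.11, 0, 0.04, -0.2, -0.16, 0]
    - [0, 0, 0, 0, 0, 0, 0]

```text
clock: 8.75
position: [0.5692, 0.1418, 0.2049]
eef_rot: [[-0.215, 0.977, -0.01], [0.971, 0.215, 0.106], [0.106, 0.013, -0.994]]
force: [-0.5, 2.5, -4.3]
opening: 0.0352
```

```bash
python3 -c "
from draw import *
print(tape(e=.015))
go(np.array([21,28,36,46,58])/1e3)"
```

```text
(array([42.3, -1.3, 21.7]), array([100.4,  -1.2,   3. ]), array([18.82,  0.11, -0.09]))
[0.5692 0.1418 0.2049] F [-0.5  2.5 -4.3]
21 15.8 [0.34, 0.09, -0.01, 0.06, -0.2, -0.11]
28 13.0 [0.32, 0.07, 0.0, 0.04, -0.2, -0.14]
36 10.8 [0.25, 0.05, -0.0, 0.05, -0.21, -0.14]
46 8.9 [0.21, 0.05, -0.0, 0.05, -0.25, -0.15]
58 7.4 [0.18, 0.04, 0.0, 0.06, -0.29, -0.17]
```

>>> move_arm:
  commands:
    - [0.34, 0.09, 0, 0.06, -0.2, -0.11, 0]
    - [0.32, 0.07, 0, 0.04, -0.2, -0.14, 0]
    - [0.25, 0.05, 0, 0.05, -0.21, -0.14, 0]
    - [0.21, 0.05, 0, 0.05, -0.25, -0.15, 0]
    - [0.18, 0.04, 0, 0.06, -0.29, -0.17, 0]
    - [0, 0, 0, 0, 0, 0, 0]

```text
clock: 9.35
position: [0.5792, 0.0957, 0.1761]
eef_rot: [[-0.207, 0.977, -0.056], [0.932, 0.214, 0.292], [0.297, 0.008, -0.955]]
force: [-0.8, 1.6, -3.3]
opening: 0.0354
```

```bash
python3 -c "
from draw import *
print(tape(e=.058))
go(np.array([70,85,100,115,130,145,160,175,190])/1e3)
w,_,i=snap('wrist'); cv2.imwrite('pics/w4.png',w)"
```

```text
(array([-3.4, -1.2, 15.9]), array([99.8, -1. ,  3.1]), array([7.62, 0.13, 0.24]))
[0.5792 0.0957 0.1761] F [-0.8  1.6 -3.3]
70 6.3 [0.15, 0.01, -0.02, 0.07, -0.29, -0.15]
85 5.3 [0.11, 0.02, -0.0, 0.07, -0.35, -0.18]
100 4.6 [0.08, 0.02, 0.0, 0.07, -0.34, -0.18]
115 4.1 [0.06, 0.01, -0.0, 0.07, -0.34, -0.17]
130 3.6 [0.05, 0.01, 0.0, 0.07, -0.34, -0.17]
145 3.3 [0.04, 0.01, -0.0, 0.07, -0.34, -0.17]
160 3.0 [0.03, 0.01, 0.0, 0.07, -0.34, -0.17]
175 2.8 [0.03, 0.01, -0.0, 0.07, -0.34, -0.16]
190 2.6 [0.02, 0.0, -0.0, 0.07, -0.33, -0.16]
```

View pics/w4.png

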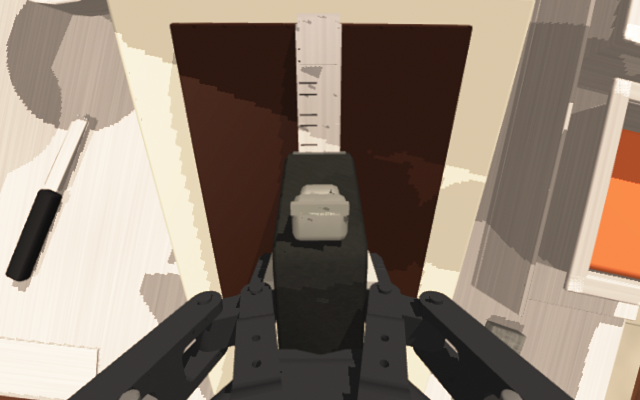

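The blade has run out of the case: it goes from (320,152) to the hook at (320,20), over the slab's upper edge, straight and parallel to the slab. I'll keep drawing.

>>> move_arm:
  commands:
    - [0.15, 0.01, -0.02, 0.07, -0.29, -0.15, 0]
    - [0.11, 0.02, 0, 0.07, -0.35, -0.18, 0]
    - [0.08, 0.02, 0, 0.07, -0.34, -0.18, 0]
    - [0.06, 0.01, 0, 0.07, -0.34, -0.17, 0]
    - [0.05, 0.01, 0, 0.07, -0.34, -0.17, 0]
    - [0, 0, 0, 0, 0, 0, 0]

```text
clock: 10.0
position: [0.5938, 0.0308, 0.1435]
eef_rot: [[-0.207, 0.976, -0.065], [0.91, 0.217, 0.352], [0.358, 0.014, -0.934]]
force: [-0.8, 1.8, -3.2]
opening: 0.035
```

```bash
python3 -c "
from draw import *
print(tape(e=.130))
go(np.array([145,160,175,190,203])/1e3)"
```

```text
(array([-74.4,  -2.1,  15. ]), array([101.2,  -0.8,   3.9]), array([3.94, 0.42, 0.02]))
[0.5938 0.0308 0.1435] F [-0.8  1.8 -3.2]
145 3.3 [0.07, 0.03, -0.05, 0.07, -0.36, -0.2]
160 3.0 [0.03, 0.01, 0.0, 0.07, -0.34, -0.17]
175 2.8 [0.03, 0.01, -0.0, 0.07, -0.34, -0.16]
190 2.6 [0.02, 0.0, -0.0, 0.07, -0.33, -0.16]
203 2.4 [0.02, 0.0, 0.0, 0.06, -0.29, -0.14]
```

>>> move_arm:
  commands:
    - [0.07, 0.03, -0.05, 0.07, -0.36, -0.2, 0]
    - [0.03, 0.01, 0, 0.07, -0.34, -0.17, 0]
    - [0.03, 0.01, 0, 0.07, -0.34, -0.16, 0]
    - [0.02, 0, 0, 0.07, -0.33, -0.16, 0]
    - [0.02, 0, 0, 0.06, -0.28, -0.13, 0]
    - [0, 0, 0, 0, 0, 0, 0]

```text
clock: 10.6
position: [0.6082, -0.0392, 0.1089]
eef_rot: [[-0.198, 0.978, -0.07], [0.902, 0.209, 0.378], [0.384, 0.012, -0.923]]
force: [-0.5, 2.1, -3.7]
opening: 0.0354
```

```bash
python3 -c "
from draw import *
print(tape(e=.203))
go(np.array([204,204])/1e3,h=.009);
go(np.array([204,204,204,204])/1e3,ps=[1.8,1.2,.6,0],zt=.0025)
w,_,i=snap('wrist'); cv2.imwrite('pics/w5.png',w)"
```

```text
(array([-152.6,   -1.8,   14.1]), array([96.2, -1.9,  4.9]), array([ 2.35, -0.03, -0.03]))
[ 0.6082 -0.0392  0.1089] F [-0.5  2.1 -3.7]
204 2.4 [-0.0, 0.0, 0.0, -0.02, 0.07, 0.01]
204 2.4 [0.0, 0.0, 0.0, 0.0, 0.0, 0.0]
[ 0.6082 -0.0392  0.1089] F [-0.5  2.1 -3.7]
204 1.8 [0.06, 0.02, 0.0, -0.02, 0.1, -0.09]
204 1.2 [0.07, 0.01, -0.0, -0.0, 0.02, -0.07]
204 0.6 [0.07, 0.01, -0.0, -0.0, 0.02, -0.07]
204 0 [0.07, 0.01, 0.0, -0.0, 0.02, -0.07]
```

View pics/w5.png

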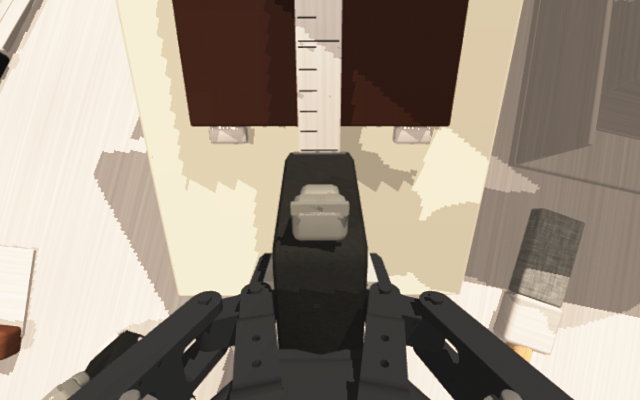

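The case is past the lower edge (slab edge at row 125, case nose at row 152), midway between the lugs, with the blade straight. I'll flatten it and lower it onto the board.

>>> move_arm:
  commands:
    - [0.07, 0.02, 0, -0.01, 0.06, -0.09, 0]
    - [0.07, 0.01, 0, -0.01, 0.05, -0.08, 0]
    - [0.07, 0.01, 0, 0, 0.02, -0.07, 0]
    - [0.06, 0.01, 0, 0, 0.02, -0.05, 0]
    - [0, 0, 0, 0, 0, 0, 0]
    - [0, 0, 0, 0, 0, 0, 0]

```text
clock: 11.25
position: [0.6072, -0.0299, 0.098]
eef_rot: [[-0.197, 0.977, -0.078], [0.883, 0.211, 0.418], [0.425, 0.014, -0.905]]
force: [-0.6, 1.5, -2.4]
opening: 0.035
```

```bash
python3 -c "
from draw import *
print(tape(e=.203))
go(np.array([203])/1e3,ps=[0],zt=.001)"
```

```text
(array([-146.7,   -2.6,    0.8]), array([102.3,  -1.9,   2.9]), array([-0.25,  0.17, -0.07]))
[ 0.6072 -0.0299  0.098 ] F [-0.6  1.5 -2.4]
203 0 [-0.03, 0.01, -0.01, -0.01, -0.04, -0.04]
```

>>> move_arm:
  commands:
    - [-0.03, 0, 0, 0.01, -0.05, -0.05, 0]
    - [0, 0, 0, 0, 0.01, -0.03, 0]
    - [0, 0, 0, 0, 0, 0, 0]
    - [0, 0, 0, 0, 0, 0, 0]

```text
clock: 11.65
position: [0.6081, -0.0324, 0.0964]
eef_rot: [[-0.198, 0.977, -0.076], [0.886, 0.212, 0.412], [0.419, 0.014, -0.908]]
force: [-1.1, 2.8, -3.2]
opening: 0.0355
```

```bash
python3 -c "
from draw import *
print(tape(e=.203))
go(np.array([203])/1e3,ps=[0],zt=.001)"
```

```text
(array([-150.1,   -3. ,    0.4]), array([98.9, -2.2,  0.7]), array([ 0.17,  0.18, -0.07]))
[ 0.6081 -0.0324  0.0964] F [-1.1  2.8 -3.2]
203 0 [0.02, 0.02, -0.02, -0.04, 0.02, -0.0]
```

>>> move_arm:
  commands:
    - [-0.02, 0, 0, 0, 0.02, -0.04, 0]
    - [0, 0, 0, 0, 0.01, -0.02, 0]
    - [0, 0, 0, 0, 0, 0, 0]
    - [0, 0, 0, 0, 0, 0, 0]

```text
clock: 12.05
position: [0.6085, -0.0323, 0.0961]
eef_rot: [[-0.198, 0.977, -0.075], [0.889, 0.211, 0.407], [0.414, 0.015, -0.91]]
force: [-1.1, 1.7, -1.3]
opening: 0.0356
```

```bash
python3 -c "
from draw import *
print(tape(e=.203)); s=env.read_state(); f=s['force']-[0,-.2,-5.2]; print(S.T@f)"
```

```text
(array([-1.504e+02, -3.400e+00,  1.000e-01]), array([98.6, -2.7, -1. ]), array([ 0.48,  0.17, -0.1 ]))
[3.53691583 0.68929092 2.62126914]
```

>>> move_arm:
  commands:
    - [0.05, 0.01, 0, 0, 0.01, -0.02, 0]
    - [0, 0, 0, 0, 0.01, -0.02, 0]
    - [0, 0, 0, 0, 0, 0, 0]
    - [0, 0, 0, 0, 0, 0, 0]

```text
clock: 12.45
position: [0.6086, -0.0323, 0.0959]
eef_rot: [[-0.198, 0.977, -0.076], [0.886, 0.211, 0.413], [0.42, 0.015, -0.907]]
force: [-0.3, 1.3, 1.6]
opening: 0.035
```

```bash
python3 -c "
from draw import *
print(tape(e=.203)); s=env.read_state(); f=s['force']-[0,-.2,-5.2]; print(S.T@f)
w,_,i=snap('wrist'); im,_,i2=snap('side')
c=im[120:250,280:420]
cv2.imwrite('pics/w6.png',np.hstack([cv2.resize(w,(480,300)),cv2.resize(c,(320,300),interpolation=2)]))"
```

```text
(array([-150.3,   -3.6,   -0. ]), array([98.7, -2.8,  0.6]), array([ 0.09,  0.18, -0.12]))
[4.27288632e+00 3.87377828e-03 5.56367042e+00]
```

View pics/w6.png

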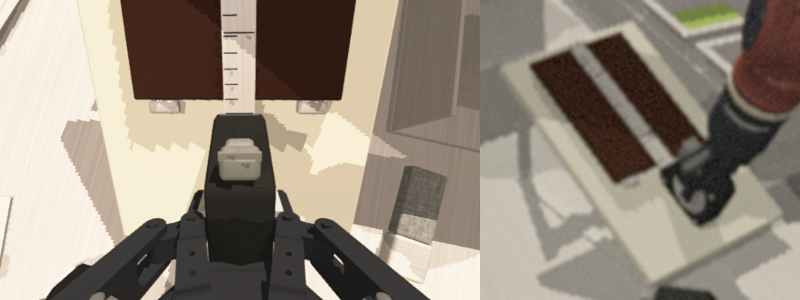

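The case is seated, pressing about 5.6 N square to the board. The blade is straight and the mouth is at about x = -106. I'll release and back off along the board normal.

```bash
python3 -c "
from plan import *
s=env.read_state(); R=s['eef_rot']@Rtt; O=s['position']-R@G; np.savez('final.npz',R=R,O=O,E=s['eef_rot'])"
```

>>> move_arm:
  commands:
    - [0, 0, 0, 0, 0, 0, 0.7]
    - [0, 0, 0, 0, 0, 0, 0.7]
    - [0, 0, 0, 0, 0, 0, 0.7]
    - [0, 0, 0, 0, 0, 0, 0.7]
    - [0, 0, 0, 0.02, -0.08, 0.17, 0.7]
    - [0, 0, 0, 0.04, -0.17, 0.38, 0.7]
    - [0, 0, 0, 0.04, -0.17, 0.38, 0.7]
    - [0, 0, 0, 0.04, -0.17, 0.38, 0.7]
    - [0, 0, 0, 0.04, -0.17, 0.38, 0.7]
    - [0, 0, 0, 0, 0, 0, 0]
    - [0, 0, 0, 0, 0, 0, 0]
    - [0, 0, 0, 0, 0, 0, 0]
    - [0, 0, 0, 0, 0, 0, 0]
    - [0, 0, 0, 0, 0, 0, 0]

```text
clock: 13.95
position: [0.6164, -0.0646, 0.166]
eef_rot: [[-0.198, 0.977, -0.074], [0.886, 0.211, 0.412], [0.419, 0.016, -0.908]]
force: [-0.4, -0.2, 0.1]
opening: -0.0001
```

```bash
cat > press.py <<'E'
from plan import *
import sys
def rep(x,z,y=0):
    f=np.load('final.npz'); s=env.read_state(); print('TCP in tape mm',(f['R'].T@(s['position']-f['O'])*1e3).round(1),'F tape',(f['R'].T@s['force']).round(1),'op',s['opening'],'t',s['clock'])
    print(delta(f['O']+f['R']@np.array([x,y,z]),f['E'],s))
E
python3 -c "
from press import *
rep(.035,.105)
w,d,i=snap('wrist'); cv2.imwrite('pics/w7.png',w)
P=cloud(i,d); f=np.load('final.npz'); Q=(P-f['O'])@f['R']*1e3
m=(d>0)&(abs(Q[...,1])<30)&(Q[...,0]>-50)&(Q[...,0]<60)&(Q[...,2]>65)&(Q[...,2]<84); q=Q[m]
print(m.sum(),np.percentile(q,[1,50,99],axis=0).round(1).tolist())
th=q[q[:,0]>23]; print('thumb',np.percentile(th,[2,50,98],axis=0).round(1).tolist())"
```

```text
TCP in tape mm [-13.   -1.1 123.1] F tape [-0.1  0.4  0.2] op -0.00011167070807392154 t 13.95
[ 0.01  0.01  0.   -0.3   1.25  0.09]
4722 [[-25.8, -18.5, 66.3], [6.9, -0.7, 76.1], [37.0, 16.4, 77.6]]
thumb [[23.3, -10.3, 65.8], [31.1, -0.6, 76.1], [37.1, 9.0, 77.6]]
```

View pics/w7.png

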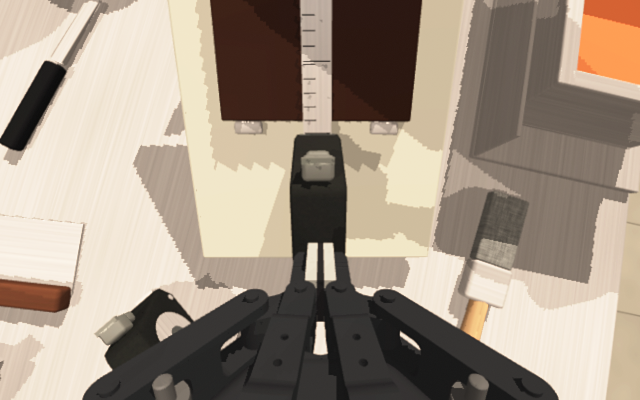

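The case stayed put. The thumb piece's measured top runs from x 23 to 37 mm at z 76, as given. I'll move the closed fingers above it.

>>> move_arm:
  commands:
    - [0, 0, 0, -0.08, 0.31, 0.02, 0]
    - [0, 0, 0, -0.08, 0.31, 0.02, 0]
    - [0, 0, 0, -0.07, 0.31, 0.02, 0]
    - [0.01, 0.01, 0, -0.07, 0.3, 0.02, 0]
    - [0, 0, 0, 0, 0, 0, 0]
    - [0, 0, 0, 0, 0, 0, 0]

```text
clock: 14.6
position: [0.6023, -0.0088, 0.169]
eef_rot: [[-0.199, 0.977, -0.078], [0.885, 0.213, 0.414], [0.422, 0.014, -0.907]]
force: [-0.7, 0.8, -0.0]
opening: -0.0002
```

```bash
python3 -c "
from press import *
rep(.035,.097)"
```

```text
TCP in tape mm [ 40.4   1.  101.7] F tape [ 0.8  0.5 -0.4] op -0.00022890051991769324 t 14.6
[-0.01 -0.01 -0.01  0.04 -0.07 -0.16]
```

>>> move_arm:
  commands:
    - [-0.01, -0.01, -0.01, 0.04, -0.07, -0.12, 0]
    - [0, 0, 0, 0, 0, 0, 0]
    - [0, 0, 0, 0, 0, 0, 0]

```text
clock: 14.9
position: [0.6043, -0.0126, 0.1637]
eef_rot: [[-0.198, 0.977, -0.075], [0.886, 0.211, 0.413], [0.419, 0.015, -0.908]]
force: [0.6, 1.2, -0.7]
opening: 0.0
```

```bash
python3 -c "
from press import *
rep(.035,.090)"
```

```text
TCP in tape mm [34.4 -0.2 98.7] F tape [ 0.6 -0.9 -1.1] op 4.646148158805883e-05 t 14.9
[ 0.    0.    0.   -0.03  0.1  -0.19]
```

>>> move_arm:
  commands:
    - [0, 0, 0, -0.02, 0.06, -0.08, 0]
    - [0, 0, 0, -0.01, 0.03, -0.06, 0]
    - [0, 0, 0, -0.01, 0.03, -0.06, 0]
    - [0, 0, 0, 0, 0, 0, 0]

```text
clock: 15.3
position: [0.6033, -0.0076, 0.1573]
eef_rot: [[-0.197, 0.978, -0.072], [0.885, 0.209, 0.415], [0.421, 0.018, -0.907]]
force: [0.5, 0.2, -0.1]
opening: -0.0
```

```bash
python3 -c "
from press import *
rep(.036,.086)"
```

```text
TCP in tape mm [36.3 -0.2 90.6] F tape [ 0.1 -0.5 -0.1] op -1.434458207927535e-05 t 15.3
[-0.01  0.02  0.01 -0.01  0.04 -0.11]
```

>>> move_arm:
  commands:
    - [0, 0, 0, -0.01, 0.03, -0.08, 0]
    - [0, 0, 0, 0, 0.02, -0.05, 0]

```text
clock: 15.5
position: [0.6033, -0.005, 0.1539]
eef_rot: [[-0.197, 0.978, -0.07], [0.885, 0.208, 0.416], [0.422, 0.02, -0.906]]
force: [-3.6, -0.7, 16.3]
opening: 0.0
```

```bash
python3 -c "
from press import *
rep(.036,.086)"
```

```text
TCP in tape mm [37.2 -0.8 86.5] F tape [ 6.9  3.6 14.8] op 3.475025439022388e-06 t 15.5
[-0.02  0.03  0.02 -0.01 -0.03 -0.02]
```

>>> move_arm:
  commands:
    - [0, 0, 0, 0, 0.01, -0.03, 0]
    - [0, 0, 0, 0, 0.01, -0.03, 0]

```text
clock: 15.7
position: [0.6036, -0.0047, 0.154]
eef_rot: [[-0.197, 0.978, -0.068], [0.886, 0.208, 0.416], [0.421, 0.021, -0.907]]
force: [-4.1, -3.9, 11.3]
opening: -0.0001
```

```bash
python3 -c "
from press import *
rep(.036,.086)"
```

```text
TCP in tape mm [37.5 -1.2 86.5] F tape [ 2.1  4.8 11.5] op -7.617570461091793e-05 t 15.7
[-0.02  0.04  0.02 -0.02 -0.03 -0.03]
```

>>> move_arm:
  commands:
    - [0, 0, 0, 0, 0.03, -0.08, 0]

```text
clock: 15.8
position: [0.6043, -0.0042, 0.1537]
eef_rot: [[-0.197, 0.978, -0.066], [0.886, 0.207, 0.415], [0.419, 0.024, -0.908]]
force: [-7.2, -8.5, 33.0]
opening: 0.0001
```

```bash
python3 -c "
from press import *
rep(.036,.086)"
```

```text
TCP in tape mm [37.7 -1.9 86.1] F tape [ 7.8  8.7 32.8] op 5.413709804609914e-05 t 15.8
[-0.01  0.06  0.03 -0.04 -0.05 -0.02]
```

The fingers stopped at 86.1 mm under 33 N, against 86.2 expected for fully down. Now I'll retreat along the normal and verify.

>>> move_arm:
  commands:
    - [0, 0, 0, 0.01, -0.04, 0.1, 0]
    - [0, 0, 0, 0.03, -0.15, 0.33, 0]
    - [0, 0, 0, 0.04, -0.17, 0.38, 0]
    - [0, 0, 0, 0.04, -0.3, 0.5, 0]
    - [0, 0, 0, 0.04, -0.6, 0.5, 0]
    - [0, 0, 0, 0, -0.7, 0.5, 0]
    - [0, 0, 0, 0, -0.7, 0.3, 0]
    - [0, 0, 0, 0, 0, 0, 0]
    - [0, 0, 0, 0, 0, 0, 0]

```text
clock: 16.7
position: [0.61, -0.1162, 0.2644]
eef_rot: [[-0.198, 0.978, -0.066], [0.887, 0.207, 0.414], [0.418, 0.023, -0.908]]
force: [0.9, 0.7, 0.2]
opening: 0.0004
```

```bash
python3 -c "
from press import *
rep(.036,.086)
w,d,i=snap('wrist'); P=cloud(i,d); f=np.load('final.npz'); Q=(P-f['O'])@f['R']*1e3
m=(d>0)&(abs(Q[...,1])<30)&(Q[...,0]>-50)&(Q[...,0]<60)&(Q[...,2]>60)&(Q[...,2]<84); q=Q[m]
th=q[(q[:,0]>27)&(abs(q[:,1])<9)]; print('thumb',np.percentile(th,[2,50,98],axis=0).round(1).tolist()); r=q[(q[:,0]<18)]; print('roof',np.percentile(r,[2,50,98],axis=0).round(1).tolist())
# blade over slab
b=(P-So)@S*1e3; 
g=w.min(2)>110
for x in(-95,-50,0,50,90):
    k=(d>0)&g&(abs(b[...,0]-x)<4)&(abs(b[...,1])<40)&(b[...,2]>5)&(b[...,2]<30); print(x,k.sum(),b[k][:,1:].mean(0).round(1) if k.any() else '')
s,ds,i_s=snap('side'); sc,_,i2=snap('scene')
c=lambda I:cv2.resize(I,(400,300),interpolation=2)
cv2.imwrite('pics/w8.png',np.vstack([np.hstack([c(w),c(s[110:230,270:430])]),np.hstack([c(sc[130:280,290:490]),c(sc)])]))"
```

```text
TCP in tape mm [-16.2  15.7 233.1] F tape [ 0.6 -1.1 -0. ] op 0.00039145298402191943 t 16.7
[-0.    0.06  0.03 -0.18  2.76 -2.79]
thumb [[27.1, -8.5, 65.5], [34.2, 0.2, 67.2], [40.8, 8.3, 68.6]]
roof [[-41.7, -18.5, 67.1], [-9.9, -0.8, 76.0], [16.9, 16.1, 77.6]]
-95 163 [-5.  13.2]
-50 137 [-2.4 12.9]
0 135 [-1.9 12.8]
50 0 
90 0
```

View pics/w8.png

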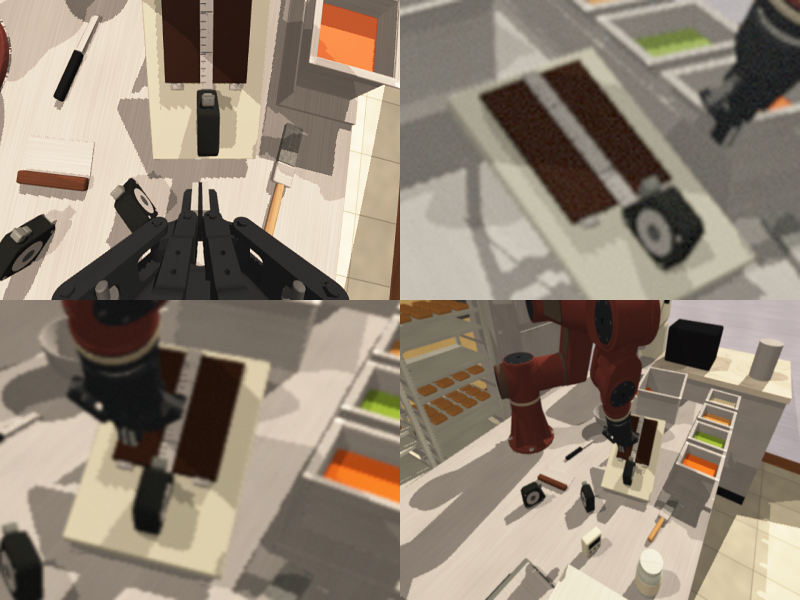

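The thumb top is now at (34.2, 67.2) mm, which is exactly fully down. The case is still flat and in place, the blade is straight, and it reaches the upper edge (side crop 535,75). Handing in.

```bash
python3 -c "
from rig import env
print(env.close_job())"
```

```text
the job is handed in; nothing more can be done
None
```

The slab is measured: the right-most tape lies hooked over the upper edge, with its case flat on the board just past the lower edge and the thumb lock fully down. I handed the job in at about 17 s of the 64 s allowed.

- **Lock:** the thumb top measured x 34.2, z 67.2 mm in the tape frame, which is the fully-down position. It held under 33 N on the last push.
- **Case:** it lies between the lugs, with its mouth about 6 mm below the lower edge by my pose model. The roof was still at z 76 mm after the press, so the case had not lifted or tipped.
- **Blade:** it lies along the slab, less than 1° off the slab's axis by my pose model. At x -95 (slab frame) the sideways reading was -5 mm, against about -2 mm higher up. I didn't look into that difference; the pictures show the blade straight.
- **Hook:** the pull of the blade held throughout the draw, and the side view shows the blade reaching the upper edge. The depth check gave no blade readings on the upper half of the slab (x 50 and 90), so the hook's final position rests on that picture and on the case not having moved.
- **Timer and bowl:** the arm stayed clear of both. I did not measure their positions again at the end.

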